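Index the sample table to its next slot

ROBOT

A 7-joint arm with a two-finger parallel gripper is mounted at the origin on a cart in front of the work surface, level with it; the furniture and walls round the work are solid. World frame = base frame: x ahead of the robot, y to its left, z up, the work surface at z = 0. Lengths are in m, angles in rad, forces in N, time in s.
With the tool pointing down it reaches from about 0.425 to 1.025 m from the base axis. Payload 9.4 kg.
Tool frame: the origin (TCP) lies at the very end of the fingers, on their centre line; the grasp point (between the pads) lies env.grip_depth behind it (env.grip_depth is the distance from the TCP to the grasp point, in m); z points along the fingers, y is the direction in which the jaws open and shut (so a half turn about z gives the same grasp; the last joint's range is limited). The gripper opens to 85 mm and grips with 20 to 120 N. Pads are 22 mm wide; open, the fingers measure 114 mm over their backs; the gripper's body (76 mm by 85 mm) begins 54 mm behind the grasp point. The pads swing forward as they close: fully open they stand 13 mm farther back than shut.
Start: joints at [1.045, 0.599, -0.003, 1.599, 0.002, 0.943, -0.08], TCP at [0.315, -0.653, 0.231] pointing down, gripper open.
Joint ranges: [-2.57, 2.57], [-0.35, 1.97], [-1.29, 1.29], [0.11, 2.56], [-1.05, 4.19], [0.11, 1.86], [-2.63, 2.63]. Speed limits (rad/s): [2.22, 2.22, 3.01, 3.01, 3.14, 3.14, 3.14].

INTERFACE

Orientations are given as [roll, pitch, yaw] about the fixed x, y, z axes, in that order (R = Rz(yaw) Ry(pitch) Rx(roll)).
In Python, from station import env gives the robot as it stands.
- The arm moves only by the tool play_rows, never from a script. Its argument "steps" is a list of rows, each a list of 3 entries, a list of its own where there are three numbers: the finger opening in m, from 0 to 0.0854, then the shift along the tool's x, y, z in m, then the turn, a rotation vector about the tool's x, y, z in degrees. In form: [[fingers, [dx, dy, dz], [wx, wy, wz]], ...]. A call has 1 to 5 rows; each row is the pose to reach, as a shift and turn from the pose commanded when the call began, along the tool's axes at that moment; what a row does not reach only later rows make up. A row lasts 1/8 s, in which the tool goes at most 62.5 mm and 10.7 degrees, less where a joint would pass 70% of its speed; a pose out of reach is approached as far as the arm can. A call with a gripper value outside its range is refused whole. The fingers move at their own pace and stop on an object; the grip force is fixed at half the most. Time passes only in rows, so rows that repeat a pose let the fingers close. It gives the time, the measured TCP pose, the force and the opening at its end, in the units of the state.
- env.sense(): the state, without advancing time (a new reading comes with each control period).
- env.capture(name): name is "scene" or "top"; returns a dict with "frame" (384x512x3 uint8, red, green, blue), "vfov" (degrees; the focal length in pixels is half the picture's height over the tangent of half this angle, whatever the lens; pixels are square), "cx", "cy" (the principal point, pixels), "rvec" (rotation vector, rad) and "tvec" (3), from world to camera coordinates, as OpenCV has them. Camera axes: x right, y down, z forward; pixel columns grow to the right and rows downward; lengths in m; the calibration is good to about 2 mm. A picture is of the moment at which its call begins. There is no depth.
- env.finish_job(): hands the job in, once; it reports no verdict.
Trained networks look in a picture, given as the dict that the camera call returned (one of the last four; its "shot" number tells which), for a name from the list of things; names that differ only in an ending like _2 or _b are one class to them, and where a whole thing is asked for, a point or a joint stands for the part that bears it (a point fixed in the world has none). Each returns a list of dicts, best first, with "score" (0 to 1); they miss things now and then, are a little off and sometimes report something else, mostly with a low value. They report only what shows in the picture. A call takes as long as a camera call.
- env.cut_out(picture, query): "mask" (384x512 bool, what is visible of it) and "extent" ([left, top, right, bottom] in pixels, round what is visible of it).
The state is a dict: "time": time; "qpos": joint angles; "dq": joint speeds; "tau": joint torques, N m; "ee_pos": TCP position; "tcp_rot": TCP orientation; "ft_force": force on the tool from outside, world axes, zero at the start; "ft_torque": the same for the moment, N m; "opening": finger opening in m.
Only numpy, scipy, OpenCV 4.12 (cv2) and the standard library are available. Lean on these libraries where they do the work, as an engineer would, in place of code of your own. Each camera call takes 0.05 s, during which the arm holds its last target. There are 200 camera calls.

TASK

Bring the next vial to the reader: with the fingertips, press down the spring plunger on the round index table to unlock it, and push the lug beside it so that the table turns clockwise, seen from above as its arrow shows, by exactly one slot, until the plunger has sprung fully up again in the next slot. Do not touch the vials standing on the table, leave the other things on the bench where they are, and finish clear of everything.

Things in the scene. Friction and masses are not known exactly. Their poses are not given: they have to be found in the camera images.
- index_base: grey round drum of a rotary index table, 268 mm across, 46 mm high, fixed, at a new place and yaw each time. Origin: centre of its underside, on the vertical turning axis. A white optical reader on the rim, 104 mm high, spans 94 to 210 mm from the axis at 30 deg (counter-clockwise from above) from this body's +x axis.
- index_ring: aluminium ring fixed on the drum, an inward flange from 112 to 130 mm radius, 37 to 46 mm above the worktop, cut by six radial slots 11 mm wide, at 30, 90, 150, 210, 270 and 330 deg counter-clockwise from its +x axis. Origin and axes as those of index_base.
- turntable (a joint): angle, rad, of the aluminium disc in the drum (218 mm across, top 24 mm above the worktop), growing CLOCKWISE from above, as its black arrow shows. Starts near 0, pin in the 210 deg slot; the next slot clockwise (150 deg) is at +1.047. It stays where left; turning takes 0.2 to 0.3 N m. With the pin in a slot it is locked, with play of about 0.02 rad either way.
- plunger (a joint): travel of the disc's spring plunger, m: 0 up, 0.010 fully pressed down; 3 N to start, 8 N at the bottom. Its 7 mm cross pin points outwards and lies in a ring slot when up; pressed 7 mm or more it is under the ring and the disc is free. Let go between slots, the pin slides along under the ring (reads about 0.0065) and springs up by itself in the next slot it meets, locking the disc.
- plunger_top (a point): centre of the top of the plunger's round black cap, 28 mm across, 62 mm above the worktop when up (52 mm fully down), 85 mm from the turning axis; moves with disc and plunger. Its +x axis points outwards from the turning axis, -y the clockwise way, z up.
- lug_face (a point): middle of the driving face of the dark upright lug on the disc just ahead (clockwise) of the plunger: 72 mm above the worktop, 22 mm ahead of the plunger's centre. Lug 36 mm wide radially, 14 mm thick, top at 84 mm. A closed fingertip on the plunger pushes this face to turn the disc clockwise. Axes as plunger_top.
- vial_a: capped glass sample vial, 14 mm across and 78 mm tall, standing loose and upright in a black socket on the disc, 75 mm from the turning axis, 120 deg counter-clockwise from the plunger; socket 23 mm across, floor 27 mm and rim 52 mm above the worktop. Origin: centre of its underside. To be left alone; it rides round with the disc.
- vial_b: capped glass sample vial, 14 mm across and 78 mm tall, standing loose and upright in a black socket on the disc, 75 mm from the turning axis, 180 deg counter-clockwise from the plunger; socket 23 mm across, floor 27 mm and rim 52 mm above the worktop. Origin: centre of its underside. To be left alone; it rides round with the disc.
- vial_c: capped glass sample vial, 14 mm across and 78 mm tall, standing loose and upright in a black socket on the disc, 75 mm from the turning axis, 240 deg counter-clockwise from the plunger; socket 23 mm across, floor 27 mm and rim 52 mm above the worktop. Origin: centre of its underside. To be left alone; it rides round with the disc.
- nest_1 (a point): centre of the floor of the socket of vial_a
- nest_2 (a point): centre of the floor of the socket of vial_b
- nest_3 (a point): centre of the floor of the socket of vial_c
- beaker: bystander, to be left alone: glass beaker 53 mm across, 69 mm tall, standing to the right of the drum. Origin: on its underside, at the middle.
- amber_bottle: bystander, to be left alone: brown bottle 46 mm across, 102 mm tall, to the left of the drum. Origin: on its underside, at the middle.
- masking_tape: bystander, to be left alone: roll of tape lying flat, 104 mm across, 25 mm high, at the right. Origin: on its underside, at the middle.
- marker_pen: bystander, to be left alone: marker pen 135 mm long lying at the right front. Origin: on its underside, at the middle.
- syringe: bystander, to be left alone: plastic syringe 104 mm long lying in front. Origin: on its underside, at the middle.

How it is judged:
By the outcome, as a careful person would: the job done as asked, in the order asked, and still so for the second after the job is handed in, with the robot touching nothing.
It also fails if it takes over 35 s, if anything falls off the work surface, if the arm or the gripper's body presses on something with over 40 N, if the wrist force passes 120 N, or if a joint passes its speed limit or range.

## Working session

There is one attempt and no reset: what is moved stays moved. The work goes in short steps, Python scripts to look and compute and a tool call to move; the robot and the scene stay as the last step left them, time stands still between calls to the robot, and variables do not carry over. Pictures are saved under pics/ and viewed, about 8 in all and at most 12, crops included, and the job is handed in when it is done.

Besides the shell and the picture viewer there is one more tool, called after "Request:" as name(argument=value, ...), one argument or row to a line, values as JSON. play_rows: Moves the arm, as the interface text tells. Its arguments: {"type":"object","properties":{"steps":{"type":"array"}},"required":["steps"]}

```bash
mkdir -p pics
cat > h.py <<'E'
import numpy as np, cv2
from station import env
def cam(c):
    f=192/np.tan(np.radians(c["vfov"])/2)
    K=np.array([[f,0,c["cx"]],[0,f,c["cy"]],[0,0,1.]])
    return K,cv2.Rodrigues(np.array(c["rvec"],float))[0],np.array(c["tvec"],float)
def proj(c,P):
    K,R,t=cam(c); q=(R@np.atleast_2d(P).T).T+t; q=q@K.T; return q[:,:2]/q[:,2:]
def ray(c,uv,z):
    K,R,t=cam(c); o=-R.T@t; d=R.T@np.linalg.inv(K)@np.array([uv[0],uv[1],1.]); return o+d*(z-o[2])/d[2]
def save(c,n,crop=None,s=1):
    im=c["frame"][:,:,::-1]
    if crop: im=im[crop[1]:crop[3],crop[0]:crop[2]]
    cv2.imwrite("pics/"+n,cv2.resize(im,None,fx=s,fy=s,interpolation=cv2.INTER_CUBIC))
E
python3 - <<'E'
from h import *
a=env.capture("scene");b=env.capture("top")
im=np.vstack([a["frame"],b["frame"]])
for c,n in((a,"scene"),(b,"top")):
    K,R,t=cam(c); print(n,(-R.T@t).round(3),c["cx"],c["cy"],K[0,0].round(1))
    save(c,n+"1.png",s=1.5)
    for q in ["index_base","index_ring","plunger","plunger_top","lug_face","turntable","vial_a","beaker","amber_bottle"]:
        for r in env.cut_out(c,q)[:3]:
            m=np.argwhere(r["mask"]).mean(0)[::-1] if r["mask"].any() else None
            print(q,round(r["score"],2),np.round(r["extent"]),np.round(m,1))
print(env.sense(),env.grip_depth)
E
```

```text
scene [0.134 0.57  0.424] 252.27284992108684 197.12032412481435 371.5
index_base 0.84 [127. 193. 278. 263.] [209.1 226.3]
index_ring 0.87 [164. 193. 276. 237.] [223.6 216.3]
lug_face 0.71 [178. 196. 270. 243.] [227.  218.4]
turntable 0.57 [173. 197. 265. 240.] [227.7 218.3]
vial_a 0.62 [211. 202. 217. 228.] [214.1 216. ]
vial_a 0.53 [191. 183. 200. 204.] [195.  193.8]
vial_a 0.47 [182. 194. 191. 221.] [187.9 208.2]
beaker 0.8 [243. 172. 263. 197.] [251.7 185.6]
beaker 0.74 [178. 197. 266. 242.] [227.3 218.5]
amber_bottle 0.95 [183. 226. 209. 284.] [197.6 253.1]
top [ 0.399 -0.111  0.971] 254.1852895312106 194.32710909149236 369.7
index_base 0.72 [179. 118. 300. 219.] [243.  164.7]
index_ring 0.56 [194. 118. 295. 216.] [246.2 164.1]
plunger_top 0.66 [268. 175. 289. 194.] [276.4 184.4]
lug_face 0.88 [207. 132. 290. 209.] [247.6 167.9]
turntable 0.85 [207. 128. 291. 208.] [248.2 168.5]
turntable 0.56 [269. 176. 286. 193.] [276.1 183.9]
vial_a 0.47 [244. 126. 254. 136.] [247.5 133.2]
vial_a 0.45 [217. 173. 223. 181.] [218.5 176.3]
beaker 0.77 [304. 148. 329. 168.] [316.6 155.6]
beaker 0.33 [218. 171. 224. 181.] [218.6 176.7]
amber_bottle 0.58 [176. 180. 198. 199.] [184.3 189. ]
{'time': 1.0, 'qpos': array([ 1.04531912,  0.59931611, -0.00252846,  1.59944256,  0.00183204,
        0.94287139, -0.07982283]), 'dq': array([-7.96780427e-04,  1.17416639e-03,  1.93760543e-03, -2.84060639e-05,
        4.70620977e-04,  1.97176828e-04, -4.59619212e-04]), 'tau': array([-5.50575623e-04, -7.76227140e+01,  1.56403016e+00, -2.58383220e+01,
        1.25029235e-02,  2.27183344e-03,  4.70661735e-05]), 'ee_pos': array([ 0.314545  , -0.65319345,  0.23124745]), 'tcp_rot': array([-3.14156208e+00,  5.89202853e-05,  4.48818493e-01]), 'ft_force': array([ 0.10810843, -0.23478547,  0.53256033]), 'ft_torque': array([0.02392623, 0.03195333, 0.01593279]), 'opening': 0.08551949169741024} 0.0187
```

View pics/scene1.png

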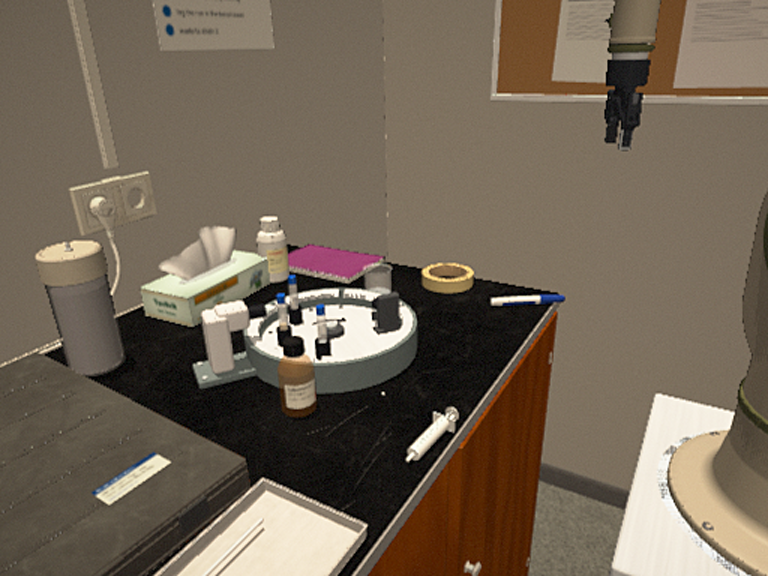

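View pics/top1.png

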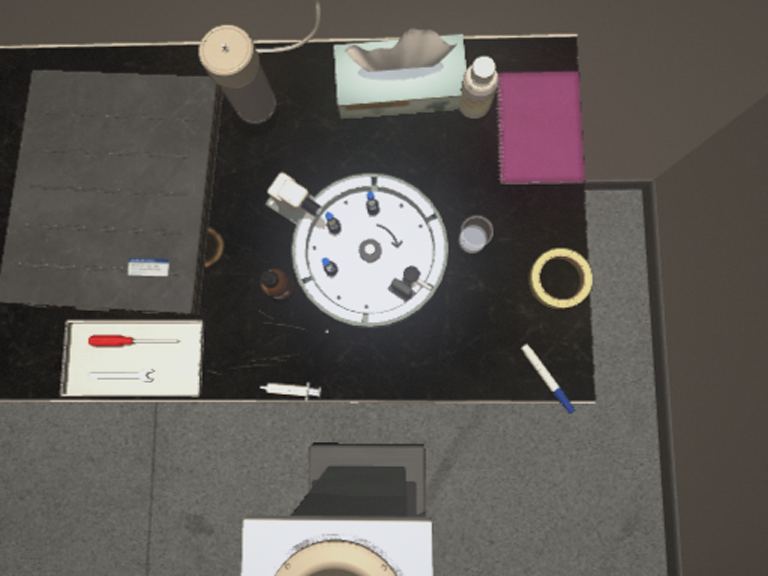

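```bash
cat >> h.py <<'E'
def model(c0,yaw,th=0.,pl=0.):
    """yaw of base +x; returns dict of point sets in world"""
    def p(r,a,z): return np.stack(np.broadcast_arrays(c0[0]+r*np.cos(a),c0[1]+r*np.sin(a),z),-1).reshape(-1,3)
    A=np.linspace(0,2*np.pi,73); d=np.radians; ap=yaw+d(210)-th
    D={"rim":p(.134,A,.046),"in":p(.112,A,.046),"hub":p(0.,np.array([0.]),.024)}
    for k in range(6):
        a=yaw+d(30+60*k); D["s%d"%k]=p(np.array([.112,.130]),a,.046)
    P=p(.085,ap,.062-pl)[0]; D["cap"]=P+.014*np.stack([np.cos(A),np.sin(A),0*A],1)
    er=np.array([np.cos(ap),np.sin(ap),0]);cw=np.array([np.sin(ap),-np.cos(ap),0])
    L=P+22e-3*cw; L[2]=.084
    D["lug"]=np.array([L-.018*er,L+.018*er,L+.018*er+.014*cw,L-.018*er+.014*cw,L-.018*er])
    for i,g in enumerate((120,180,240)):
        v=p(.075,ap+d(g),.105)[0]; D["v%d"%i]=v+.007*np.stack([np.cos(A),np.sin(A),0*A],1)
    return D,P,er,cw
def overlay(c,D,n,crop,s):
    im=cv2.resize(c["frame"][crop[1]:crop[3],crop[0]:crop[2],::-1],None,fx=s,fy=s,interpolation=cv2.INTER_CUBIC)
    for k,v in D.items():
        q=((proj(c,v)-crop[:2]+.5)*s).astype(int)
        if len(q)==1: cv2.drawMarker(im,tuple(map(int,q[0])),(0,0,255),0,12)
        else: cv2.polylines(im,[q.reshape(-1,1,2)],False,(0,0,255) if k[0]!="s" else (0,200,0),1)
    cv2.imwrite("pics/"+n,im)
E
python3 - <<'E'
from h import *
b=env.capture("top")
c0=ray(b,(246.3,167),.046)[:2]; P=ray(b,(274,181),.062)[:2]
print(c0,P,np.linalg.norm(P-c0)); a=np.arctan2(*(P-c0)[::-1]); yaw=a-np.radians(210); print(np.degrees(yaw)%360)
D=model(c0,yaw)[0]; overlay(b,D,"ov1.png",[175,100,315,230],5)
E
```

```text
[ 0.59880883 -0.05760083] [ 0.55919791 -0.12772271] 0.0805363486366038
30.538473579569427
```

View pics/ov1.png

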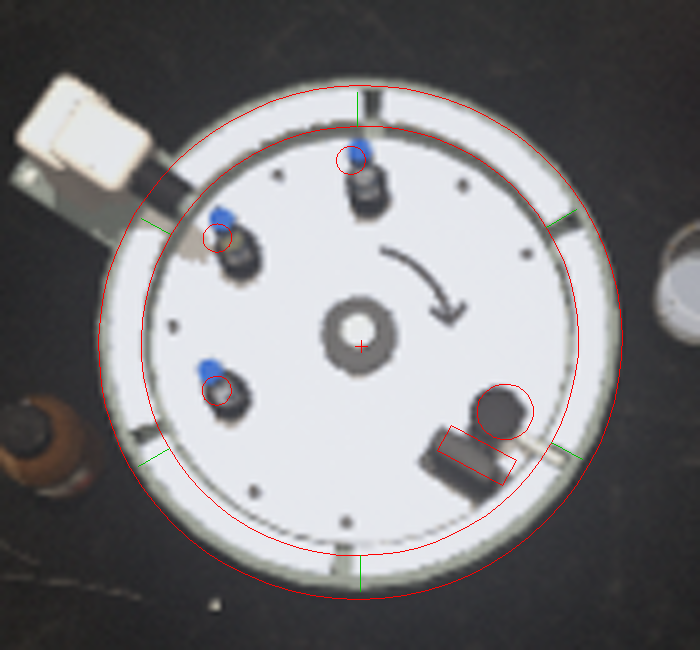

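```bash
cat > fit.py <<'E'
from h import *
from scipy.optimize import least_squares
b=env.capture("top")
obs=np.array([[372,103],[566,222],[343,559],[148,433],[498,412],[360,150],[222,218],[210,370]])/5.+[175,100]-.5
W=np.array([1,1,1,1,1,.4,.4,.4])
def pts(x,th=None):
    D,P,er,cw=model(x[:2],x[2],x[3]); 
    s=[D["s%d"%k].mean(0) for k in (1,0,4,3)]
    # choose slots by nearest
    S=np.array([D["s%d"%k].mean(0) for k in range(6)]); q=proj(b,S)
    s=[q[np.argmin(np.linalg.norm(q-o,axis=1))] for o in obs[:4]]
    V=[D["v2"][:-1].mean(0),D["v1"][:-1].mean(0),D["v0"][:-1].mean(0)]
    best=[]
    vq=proj(b,np.array([D["v%d"%i][:-1].mean(0) for i in range(3)]))
    v=[vq[np.argmin(np.linalg.norm(vq-o,axis=1))] for o in obs[5:]]
    return np.vstack([s,proj(b,P),v])
r=least_squares(lambda x:((pts(x)-obs)*W[:,None]).ravel(),[.601,-.057,np.radians(25),0])
print(r.x,np.degrees(r.x[2]),(pts(r.x)-obs).round(1).tolist())
D,P,er,cw=model(r.x[:2],r.x[2],r.x[3]); print("P",P,"er",er,"cw",cw)
overlay(b,D,"ov2.png",[175,100,315,230],5)
a=env.capture("scene"); overlay(a,D,"ov3.png",[120,160,290,290],4)
E
python3 fit.py
```

```text
[ 0.60423599 -0.05697631  0.46659231  0.00615924] 26.73377019524609 [[-0.1, -0.7], [0.4, -0.1], [0.1, 0.7], [-0.4, 0.1], [-0.1, -0.1], [0.2, -0.1], [0.1, -0.0], [0.1, -0.1]]
P [ 0.55717407 -0.1277589   0.062     ] er [-0.55366959 -0.83273644  0.        ] cw [-0.83273644  0.55366959  0.        ]
```

View pics/ov2.png

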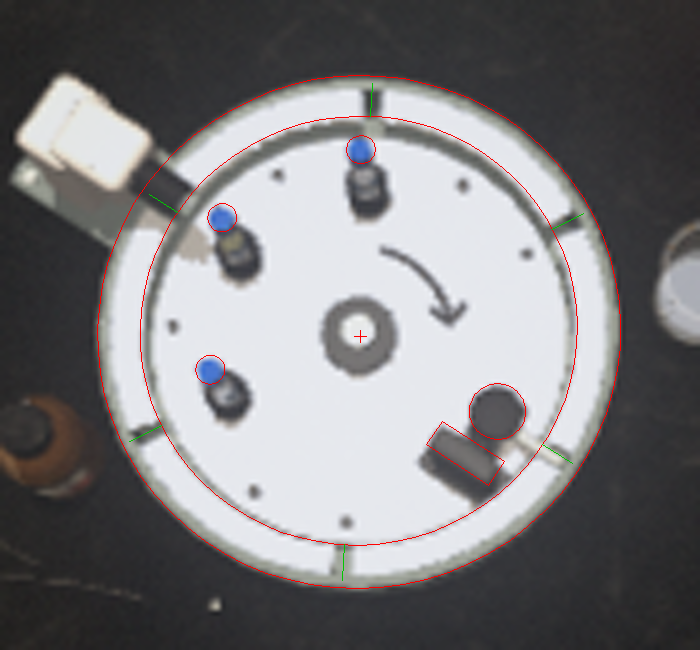

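View pics/ov3.png

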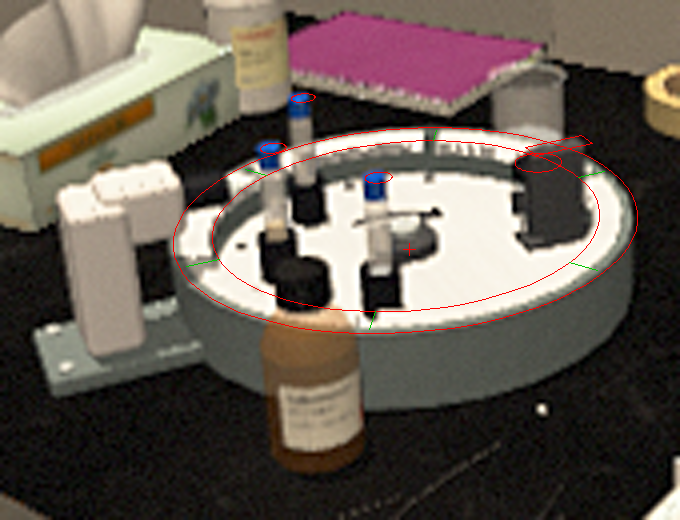

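Request:
play_rows(
  steps=[
    [0, [0.11, -0.09, 0], [0, 0, -10]],
    [0, [0.22, -0.18, 0.02], [0, 0, -20]],
    [0, [0.3, -0.245, 0.04], [0, 0, -30.7]],
    [0, [0.36, -0.295, 0.05], [0, 0, -30.7]],
    [0, [0.4, -0.325, 0.06], [0, 0, -30.7]],
  ],
)

```text
time: 1.78
ee_pos: [0.4468, -0.3704, 0.2007]
tcp_rot: [3.141, -0.0, 0.984]
ft_force: [1.9, 0.2, 0.3]
opening: 0.0001
```

```bash
cat > go.py <<'E'
from h import *
from scipy.spatial.transform import Rotation as Ro
import sys
C=np.array([.60424,-.05698]); A0=np.radians(-123.6)  # plunger azimuth at th=0
def goal(th,off,z,dr=0.):
    """TCP: off m cw ahead of plunger, yaw follows disc; th deg"""
    a=A0-np.radians(th); er=np.array([np.cos(a),np.sin(a)]); cw=np.array([er[1],-er[0]])
    return np.r_[C+(.085+dr)*er+off*cw,z], a+np.pi
def rel(*g):
    s=env.sense(); R=Ro.from_euler("xyz",s["tcp_rot"]).as_matrix()
    p,y=goal(*g); T=Ro.from_euler("xyz",[np.pi,0,y]).as_matrix()
    return (R.T@(p-s["ee_pos"])*1e3).round(1), np.degrees(Ro.from_matrix(R.T@T).as_rotvec()).round(1)
def st():
    s=env.sense(); q=s["ee_pos"][:2]-C; print("t",round(s["time"],2),s["ee_pos"].round(4),"rot",np.degrees(s["tcp_rot"]).round(1),"F",s["ft_force"].round(1),"q",s["qpos"].round(2),"op",round(s["opening"],4))
if __name__=="__main__":
    st()
    for a in sys.argv[1:]: print(a,*rel(*map(float,a.split(","))))
E
python3 go.py 0,0,.15 0,0,.08
```

```text
t 1.77 [ 0.4468 -0.3704  0.2007] rot [179.9  -0.   56.4] F [1.9 0.2 0.3] q [ 0.71  0.47 -0.16  1.96  0.11  0.72 -0.11] op 0.0001
0,0,.15 [263.2 -42.4  50.7] [ 0.1 -0.  -0. ]
0,0,.08 [263.1 -42.5 120.7] [ 0.1 -0.  -0. ]
```

Request:
play_rows(
  steps=[
    [0, [0.06, -0.01, 0.0], [0, 0, 0]],
    [0, [0.12, -0.02, 0.01], [0, 0, 0]],
    [0, [0.18, -0.03, 0.025], [0, 0, 0]],
    [0, [0.235, -0.038, 0.04], [0, 0, 0]],
    [0, [0.263, -0.042, 0.065], [0, 0, 0]],
  ],
)

```text
time: 2.4
ee_pos: [0.5587, -0.1261, 0.1359]
tcp_rot: [3.14, -0.002, 0.988]
ft_force: [0.0, -0.6, 0.4]
opening: 0.0002
```

Request:
play_rows(
  steps=[
    [0, [0, 0, 0], [0, 0, 0]],
    [0, [0, 0, 0], [0, 0, 0]],
  ],
)

```text
time: 2.65
ee_pos: [0.5565, -0.1304, 0.1358]
tcp_rot: [3.141, 0.001, 0.984]
ft_force: [-0.1, 0.5, 0.4]
opening: -0.0002
```

```bash
python3 go.py 0,0,.075
python3 - <<'E'
from h import *; from go import *
b=env.capture("top"); a=env.capture("scene")
save(b,"t2.png",[215,130,325,230],4); save(a,"s2.png",[200,110,310,250],4)
print(proj(b,env.sense()["ee_pos"]),proj(a,env.sense()["ee_pos"]))
i=np.hstack([cv2.resize(cv2.imread("pics/t2.png"),(440,400)),cv2.resize(cv2.imread("pics/s2.png"),(314,400))]); cv2.imwrite("pics/c2.png",i)
E
```

```text
t 2.65 [ 0.5565 -0.1304  0.1358] rot [180.    0.   56.4] F [-0.1  0.5  0.4] q [ 0.23  0.55 -0.14  2.03  0.14  0.57 -0.6 ] op -0.0002
0,0,.075 [ 2.7 -0.8 60.8] [ 0.  0. -0.]
[[276.06791789 176.52804267]] [[254.27653837 170.52261002]]
```

View pics/c2.png

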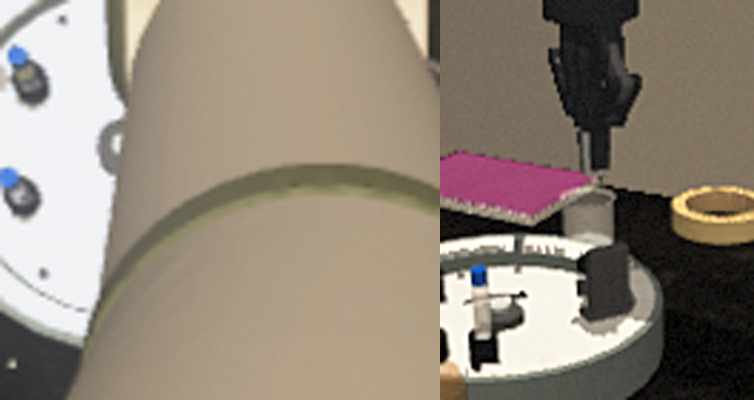

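Request:
play_rows(
  steps=[
    [0, [0.002, -0.001, 0.03], [0, 0, 0]],
    [0, [0.003, -0.003, 0.055], [0, 0, 0]],
    [0, [0.003, -0.003, 0.07], [0, 0, 0]],
    [0, [0.003, -0.003, 0.07], [0, 0, 0]],
  ],
)

```text
time: 3.25
ee_pos: [0.5554, -0.1261, 0.0652]
tcp_rot: [-3.141, 0.001, 0.984]
ft_force: [-0.0, -0.2, 0.2]
opening: 0.0003
```

Request:
play_rows(
  steps=[
    [0, [0, 0, 0.006], [0, 0, 0]],
    [0, [0, 0, 0.011], [0, 0, 0]],
    [0, [0, 0, 0.013], [0, 0, 0]],
    [0, [0, 0, 0.013], [0, 0, 0]],
  ],
)

```text
time: 3.75
ee_pos: [0.5565, -0.126, 0.0532]
tcp_rot: [3.14, -0.0, 0.984]
ft_force: [0.1, -1.7, 7.4]
opening: -0.0
```

```bash
python3 go.py 0,.003,.053 0,.010,.053
```

```text
t 3.75 [ 0.5565 -0.126   0.0532] rot [179.9  -0.   56.4] F [ 0.1 -1.7  7.4] q [ 0.19  0.67 -0.1   2.08  0.17  0.39 -0.63] op -0.0
0,.003,.053 [-1.1 -1.4  0.2] [ 0.1 -0.  -0. ]
0,.010,.053 [-1.1 -8.4  0.2] [ 0.1 -0.  -0. ]
```

Request:
play_rows(
  steps=[
    [0, [0, -0.003, 0.0005], [0, 0, 0]],
    [0, [0, -0.006, 0.0005], [0, 0, 0]],
    [0, [0, -0.009, 0.0005], [0, 0, 0]],
    [0, [0, -0.009, 0.0005], [0, 0, 0]],
  ],
)

```text
time: 4.25
ee_pos: [0.5497, -0.1206, 0.0531]
tcp_rot: [3.139, -0.001, 0.985]
ft_force: [1.3, -0.2, 7.8]
opening: 0.0003
```

```bash
python3 go.py 0,.011,.0525 10,.011,.0525 10,.014,.0525 20,.014,.0525
```

```text
t 4.25 [ 0.5497 -0.1206  0.0531] rot [ 1.798e+02 -1.000e-01  5.640e+01] F [ 1.3 -0.2  7.8] q [ 0.18  0.67 -0.1   2.1   0.17  0.38 -0.64] op 0.0003
0,.011,.0525 [-1.8 -0.8  0.6] [ 0.2 -0.1  0. ]
10,.011,.0525 [  1.4 -15.4   0.6] [ 0.2 -0.1 10. ]
10,.014,.0525 [  1.9 -18.3   0.5] [ 0.2 -0.1 10. ]
20,.014,.0525 [  8.1 -32.    0.5] [ 0.2 -0.1 20. ]
```

```bash
python3 go.py 3,.012,.0525 7,.012,.0525 11,.012,.0525 15,.012,.0525
```

```text
t 4.25 [ 0.5497 -0.1206  0.0531] rot [ 1.798e+02 -1.000e-01  5.640e+01] F [ 1.3 -0.2  7.8] q [ 0.18  0.67 -0.1   2.1   0.17  0.38 -0.64] op 0.0003
3,.012,.0525 [-1.1 -6.2  0.6] [ 0.2 -0.1  3. ]
7,.012,.0525 [  0.3 -12.1   0.6] [ 0.2 -0.1  7. ]
11,.012,.0525 [  2.  -17.8   0.6] [ 0.2 -0.1 11. ]
15,.012,.0525 [  4.2 -23.4   0.5] [ 0.2 -0.1 15. ]
```

Request:
play_rows(
  steps=[
    [0, [-0.001, -0.006, 0.0005], [0, 0, 3]],
    [0, [0.0, -0.012, 0.0005], [0, 0, 7]],
    [0, [0.002, -0.018, 0.0005], [0, 0, 11]],
    [0, [0.004, -0.0235, 0.0005], [0, 0, 15]],
    [0, [0.004, -0.0235, 0.0005], [0, 0, 15]],
  ],
)

```text
time: 4.88
ee_pos: [0.533, -0.1033, 0.0527]
tcp_rot: [3.139, -0.003, 0.723]
ft_force: [2.6, 2.5, 7.4]
opening: 0.0002
```

```bash
python3 go.py 15,.012,.0525 20,.012,.0525 25,.012,.0525 30,.012,.0525 35,.012,.0525
python3 - <<'E'
from h import *
a=env.capture("scene"); save(a,"s3.png",[150,110,310,250],4)
E
```

```text
t 4.88 [ 0.533  -0.1033  0.0527] rot [179.8  -0.2  41.4] F [2.6 2.5 7.4] q [ 0.11  0.65 -0.04  2.15  0.06  0.33 -0.83] op 0.0002
15,.012,.0525 [-1.   0.4  0.2] [ 0.2 -0.2  0. ]
20,.012,.0525 [ 0.4 -7.   0.1] [ 0.2 -0.2  5. ]
25,.012,.0525 [  2.4 -14.2   0.1] [ 0.1 -0.2 10. ]
30,.012,.0525 [  5.  -21.2   0.1] [ 0.1 -0.2 15. ]
35,.012,.0525 [  8.3 -28.    0.1] [ 0.1 -0.2 20. ]
```

View pics/s3.png

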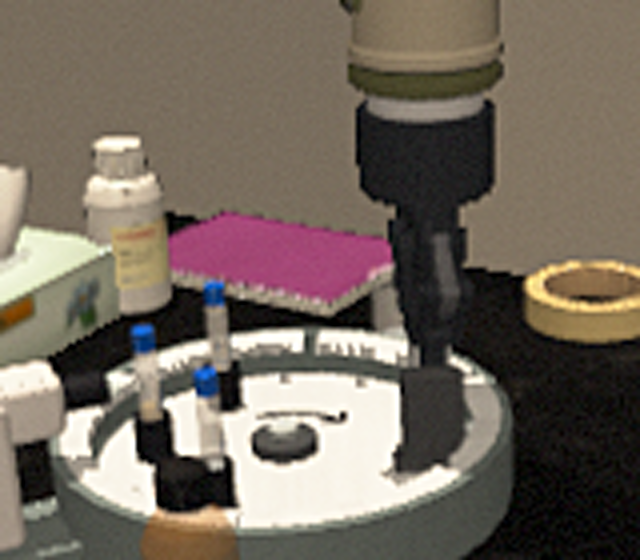

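Request:
play_rows(
  steps=[
    [0, [0.0, -0.0065, 0.0], [0, 0, 5]],
    [0, [0.0025, -0.014, 0.0], [0, 0, 10]],
    [0, [0.005, -0.021, 0.0], [0, 0, 15]],
    [0, [0.008, -0.028, 0.0], [0, 0, 20]],
    [0, [0.008, -0.028, 0.0], [0, 0, 20]],
  ],
)

```text
time: 5.55
ee_pos: [0.5203, -0.077, 0.0525]
tcp_rot: [3.14, -0.004, 0.374]
ft_force: [2.4, 1.9, 6.7]
opening: -0.0001
```

```bash
python3 go.py 35,.012,.0525  39,.012,.0525 43,.012,.0525 43,.012,.069
python3 - <<'E'
from h import *
b=env.capture("top");D,P,er,cw=model([.60424,-.05698],.46659,np.radians(35),.009)
overlay(b,D,"ov4.png",[175,100,315,230],5)
E
```

```text
t 5.55 [ 0.5203 -0.077   0.0525] rot [179.9  -0.2  21.4] F [2.4 1.9 6.7] q [ 0.01  0.65  0.05  2.19 -0.09  0.3  -1.06] op -0.0001
35,.012,.0525 [0.4 0.  0. ] [ 0.1 -0.2  0. ]
39,.012,.0525 [ 1.5 -5.9  0. ] [ 0.1 -0.2  4. ]
43,.012,.0525 [  2.9 -11.7   0. ] [ 0.1 -0.2  8. ]
43,.012,.069 [  3.  -11.7 -16.5] [ 0.1 -0.2  8. ]
```

View pics/ov4.png

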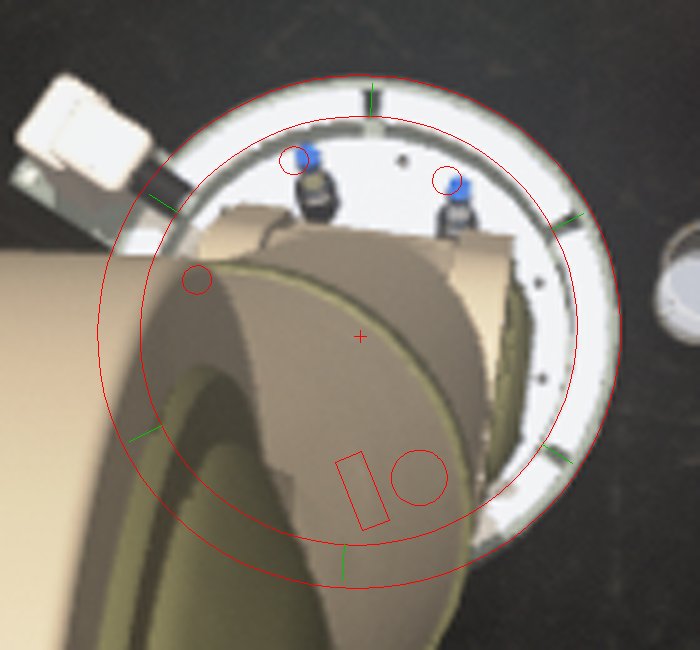

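Request:
play_rows(
  steps=[
    [0, [0.0015, -0.006, 0.0], [0, 0, 4]],
    [0, [0.0025, -0.01, 0.0], [0, 0, 7]],
    [0, [0.0025, -0.01, 0.0], [0, 0, 7]],
    [0, [0.0025, -0.01, -0.008], [0, 0, 7]],
    [0, [0.0025, -0.01, -0.016], [0, 0, 7]],
  ],
)

```text
time: 6.22
ee_pos: [0.5169, -0.0675, 0.068]
tcp_rot: [-3.141, 0.0, 0.252]
ft_force: [0.6, -0.1, -0.1]
opening: 0.0001
```

```bash
python3 go.py 42,.012,.069  45,.012,.069 48,.012,.069 51,.012,.069 53,.012,.069
python3 - <<'E'
from h import *
b=env.capture("top")
for r in env.cut_out(b,"vial_a"): print(r["score"],r["extent"])
for x in np.radians([42,44,46,48,50]):
    D,P,er,cw=model([.60424,-.05698],.46659,x); print(np.degrees(x),[proj(b,D["v%d"%i]).mean(0).round(1) for i in range(3)])
D=model([.60424,-.05698],.46659,np.radians(47),.0065)[0]
overlay(b,D,"ov5.png",[175,100,315,230],5)
E
```

```text
t 6.22 [ 0.5169 -0.0675  0.068 ] rot [-180.     0.    14.4] F [ 0.6 -0.1 -0.1] q [-0.04  0.62  0.08  2.2  -0.15  0.33 -1.15] op 0.0001
42,.012,.069 [ 2.2 -0.5 -1. ] [-0.  0.  0.]
45,.012,.069 [ 2.9 -5.  -1. ] [-0.  0.  3.]
48,.012,.069 [ 3.9 -9.3 -1. ] [-0.  0.  6.]
51,.012,.069 [  5.1 -13.7  -1. ] [-0.  0.  9.]
53,.012,.069 [  6.  -16.5  -1. ] [-0.  0. 11.]
0.68 [355.1, 165.9, 395.1, 203.2]
0.52 [265.7, 135.8, 271.2, 144.7]
0.41 [235.9, 127.9, 246.0, 142.1]
42.0 [array([266.7, 138. ]), array([236.9, 130.4]), array([214.8, 151.8])]
44.0 [array([267.5, 138.7]), array([237.9, 130.2]), array([215.1, 150.8])]
46.0 [array([268.2, 139.5]), array([239., 130.]), array([215.4, 149.8])]
48.00000000000001 [array([268.9, 140.3]), array([240.1, 129.8]), array([215.8, 148.8])]
50.0 [array([269.6, 141.2]), array([241.1, 129.6]), array([216.2, 147.8])]
```

View pics/ov5.png

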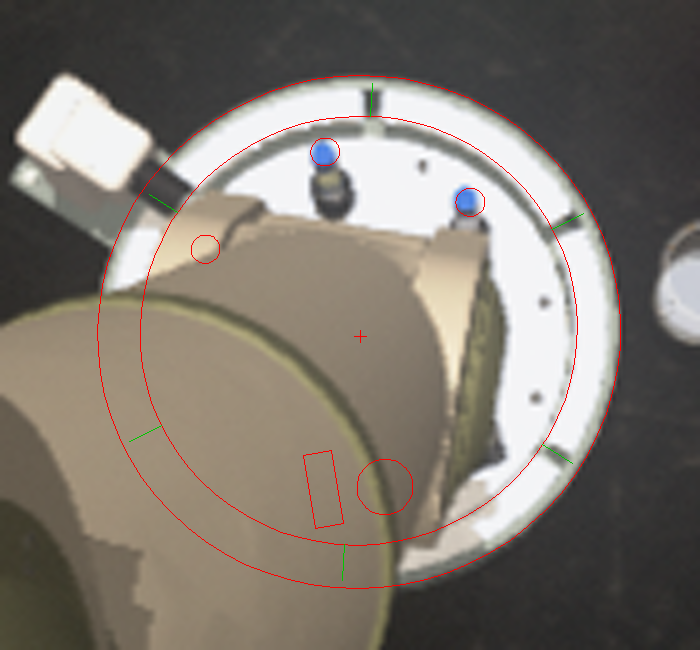

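Request:
play_rows(
  steps=[
    [0, [0.002, -0.005, -0.001], [0, 0, 3]],
    [0, [0.0035, -0.0095, -0.001], [0, 0, 6]],
    [0, [0.005, -0.0135, -0.001], [0, 0, 9]],
    [0, [0.005, -0.0145, -0.001], [0, 0, 10]],
    [0, [0.005, -0.0145, -0.001], [0, 0, 10]],
  ],
)

```text
time: 6.95
ee_pos: [0.5177, -0.0529, 0.0685]
tcp_rot: [3.141, 0.001, 0.077]
ft_force: [-1.7, -5.2, 1.6]
opening: -0.0003
```

```bash
python3 go.py 52,.012,.069 53,.012,.069  54,.012,.069 55,.012,.069 56,.012,.069
```

```text
t 6.95 [ 0.5177 -0.0529  0.0685] rot [1.8e+02 1.0e-01 4.4e+00] F [-1.7 -5.2  1.6] q [-0.1   0.62  0.13  2.2  -0.22  0.34 -1.27] op -0.0003
52,.012,.069 [ 0.9 -1.3 -0.5] [0.  0.1 0. ]
53,.012,.069 [ 1.2 -2.7 -0.5] [0.  0.1 1. ]
54,.012,.069 [ 1.4 -4.2 -0.5] [0.  0.1 2. ]
55,.012,.069 [ 1.7 -5.7 -0.5] [0.  0.1 3. ]
56,.012,.069 [ 2.  -7.2 -0.5] [0.  0.1 4. ]
```

Request:
play_rows(
  steps=[
    [0, [0, -0.001, 0], [0, 0, 1]],
    [0, [0, -0.002, 0], [0, 0, 1]],
    [0, [0, -0.003, 0], [0, 0, 2]],
    [0, [0, -0.003, 0], [0, 0, 2]],
  ],
)

```text
time: 7.45
ee_pos: [0.518, -0.0492, 0.0685]
tcp_rot: [-3.142, 0.0, 0.042]
ft_force: [-1.6, -5.1, -0.3]
opening: 0.0001
```

Request:
play_rows(
  steps=[
    [0, [0, -0.001, 0], [0, 0, 1]],
    [0, [0, -0.002, 0], [0, 0, 1]],
    [0, [0, -0.002, 0], [0, 0, 1]],
  ],
)

```text
time: 7.82
ee_pos: [0.5183, -0.0471, 0.0686]
tcp_rot: [-3.142, -0.0, 0.025]
ft_force: [-0.5, -3.0, -1.7]
opening: -0.0002
```

```bash
python3 go.py 55,.012,.069 57,.012,.069;python3 - <<'E'
from h import *
b=env.capture("top")
D=model([.60424,-.05698],.46659,np.radians(60),.0)[0]
overlay(b,D,"ov6.png",[175,100,315,230],5)
E
```

```text
t 7.83 [ 0.5183 -0.0471  0.0686] rot [-180.    -0.     1.4] F [-0.5 -3.  -1.7] q [-0.12  0.62  0.14  2.2  -0.25  0.34 -1.31] op -0.0002
55,.012,.069 [ 0.7  0.  -0.4] [-0. -0.  0.]
57,.012,.069 [ 1.1 -3.  -0.4] [-0. -0.  2.]
```

View pics/ov6.png

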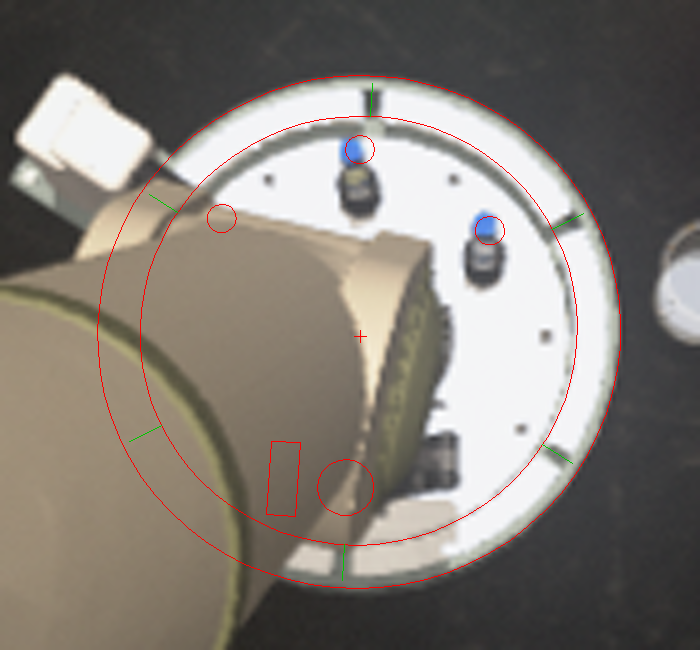

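Request:
play_rows(
  steps=[
    [0, [0, -0.0007, 0], [0, 0, 0.5]],
    [0, [0, -0.0015, 0], [0, 0, 1]],
    [0, [0, -0.0015, 0], [0, 0, 1]],
  ],
)

```text
time: 8.25
ee_pos: [0.5183, -0.045, 0.0687]
tcp_rot: [-3.141, -0.0, 0.008]
ft_force: [0.1, 0.3, -0.5]
opening: 0.0002
```

Request:
play_rows(
  steps=[
    [0, [0, -0.0007, 0], [0, 0, 0.5]],
    [0, [0, -0.0015, 0], [0, 0, 1]],
    [0, [0, -0.0015, 0], [0, 0, 1]],
  ],
)

```text
time: 8.62
ee_pos: [0.5179, -0.044, 0.0686]
tcp_rot: [-3.141, 0.0, -0.01]
ft_force: [0.8, 0.5, 1.2]
opening: -0.0
```

Request:
play_rows(
  steps=[
    [0, [0, -0.0007, 0], [0, 0, 0]],
    [0, [0, -0.0015, 0], [0, 0, 0]],
    [0, [0, -0.0015, 0], [0, 0, 0]],
  ],
)

```text
time: 9.0
ee_pos: [0.5181, -0.0431, 0.0686]
tcp_rot: [3.141, -0.0, -0.011]
ft_force: [-0.3, -2.4, 0.6]
opening: 0.0001
```

Request:
play_rows(
  steps=[
    [0, [0, -0.0007, 0], [0, 0, 0]],
    [0, [0, -0.0015, 0], [0, 0, 0]],
    [0, [0, -0.0015, 0], [0, 0, 0]],
  ],
)

```text
time: 9.38
ee_pos: [0.5184, -0.0415, 0.0686]
tcp_rot: [3.141, -0.001, -0.01]
ft_force: [1.6, -2.8, 0.1]
opening: 0.0003
```

```bash
cat > ang.py <<'E'
from h import *
from scipy.optimize import least_squares
def ang(b,guess):
    f=b["frame"].astype(int); m=((f[:,:,2]>f[:,:,0]+60)&(f[:,:,2]>f[:,:,1]+30)).astype(np.uint8)
    m[:,:195]=0;m[:,300:]=0;m[:115]=0;m[215:]=0
    n,_,s,c=cv2.connectedComponentsWithStats(m); c=[(c[i],s[i,4]) for i in range(1,n) if s[i,4]>8]
    out=[]
    for q,ar in c:
        w=ray(b,q,.103)[:2]-[.60424,-.05698]
        g=[(np.degrees(.46659)+210+k-np.degrees(np.arctan2(w[1],w[0])))%360 for k in (120,180,240)]
        out.append((min(((x+180)%360-180 for x in g),key=lambda x:abs(x-guess)).round(2),np.linalg.norm(w).round(4),ar))
    return out
if __name__=="__main__":
    import sys; print(ang(env.capture("top"),float(sys.argv[1])))
E
python3 ang.py 60; python3 go.py
```

```text
[(np.float64(60.11), np.float64(0.0751), np.int32(18)), (np.float64(60.62), np.float64(0.0747), np.int32(18))]
t 9.43 [ 0.5183 -0.0414  0.0686] rot [180.   -0.   -0.6] F [ 2.2 -3.3 -0.7] q [-0.13  0.62  0.15  2.2  -0.27  0.34 -1.34] op -0.0002
```

Request:
play_rows(
  steps=[
    [0, [0, 0.002, 0], [0, 0, 0]],
    [0, [0, 0.003, -0.003], [0, 0, 0]],
    [0, [0, 0.003, -0.03], [0, 0, 0]],
    [0, [0, 0.003, -0.08], [0, 0, 0]],
    [0, [0, 0.003, -0.13], [0, 0, 0]],
  ],
)

```text
time: 10.05
ee_pos: [0.5172, -0.0441, 0.1999]
tcp_rot: [-3.141, 0.002, -0.01]
ft_force: [0.8, -0.4, -0.2]
opening: -0.0003
```

```bash
python3 ang.py 60; python3 go.py
```

```text
[(np.float64(60.62), np.float64(0.0747), np.int32(18))]
t 10.1 [ 0.5196 -0.0447  0.2056] rot [-180.    -0.3   -0.6] F [1.7 0.6 3.2] q [-0.23  0.4   0.28  2.11 -0.18  0.65 -1.41] op 0.0001
```

Move the arm aside (to −y) so the top camera sees the plunger.

Request:
play_rows(
  steps=[
    [0, [0, 0.05, -0.02], [0, 0, 0]],
    [0, [0, 0.11, -0.02], [0, 0, 0]],
    [0, [0, 0.17, -0.02], [0, 0, 0]],
    [0, [0, 0.23, -0.02], [0, 0, 0]],
    [0, [0, 0.28, -0.02], [0, 0, 0]],
  ],
)

```text
time: 10.72
ee_pos: [0.5145, -0.3263, 0.2187]
tcp_rot: [-3.141, 0.0, -0.011]
ft_force: [1.0, 0.1, -0.1]
opening: 0.0002
```

Request:
play_rows(
  steps=[
    [0, [0, 0.06, 0], [0, 0, 0]],
    [0, [0, 0.12, 0], [0, 0, 0]],
    [0, [0, 0.17, 0], [0, 0, 0]],
    [0, [0, 0.17, 0], [0, 0, 0]],
    [0, [0, 0.17, 0], [0, 0, 0]],
  ],
)

```text
time: 11.35
ee_pos: [0.5132, -0.4932, 0.2181]
tcp_rot: [-3.14, 0.001, -0.01]
ft_force: [1.0, -0.3, -0.2]
opening: 0.0004
```

```bash
python3 go.py
python3 - <<'E'
from h import *; from ang import ang
b=env.capture("top"); print(ang(b,60))
D,P,er,cw=model([.60424,-.05698],.46659,np.radians(60),0)
for k in [k for k in D if k[0] in "vrih"]: D.pop(k)
for q in proj(b,np.array([P,P-[0,0,.0065]])): print(q)
overlay(b,{k:D[k] for k in("s2",)},"a.png",[205,150,285,225],5)
a=env.capture("scene"); overlay(a,{},"b.png",[160,185,270,250],6)
A=cv2.imread("pics/a.png");B=cv2.imread("pics/b.png")
A=cv2.copyMakeBorder(A,0,max(0,B.shape[0]-A.shape[0]),0,0,0);B=cv2.copyMakeBorder(B,0,max(0,A.shape[0]-B.shape[0]),0,0,0)
i=np.hstack([A,B]); cv2.imwrite("pics/c7.png",cv2.resize(i,None,fx=790/i.shape[1],fy=790/i.shape[1]) if i.shape[1]>800 else i)
E
```

```text
t 11.35 [ 0.5132 -0.4932  0.2181] rot [-179.9    0.    -0.6] F [ 1.  -0.3 -0.2] q [ 0.52  0.61  0.28  1.66 -0.2   0.91 -0.71] op 0.0004
[(np.float64(60.3), np.float64(0.0748), np.int32(17)), (np.float64(60.33), np.float64(0.0756), np.int32(19)), (np.float64(60.71), np.float64(0.0749), np.int32(19))]
[243.65875637 197.00042519]
[243.82471399 197.34077448]
```

View pics/c7.png

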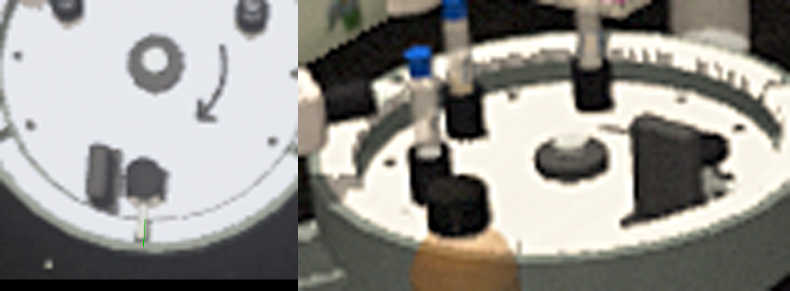

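Run:
```python
from h import *
a=env.capture("scene"); ims=[]
for pl in (0,.0065):
    D=model([.60424,-.05698],.46659,np.radians(60.2),pl)[0]
    overlay(a,{k:D[k] for k in("cap","lug","v0","v1","v2")},"x.png",[205,180,275,240],8) if pl==0 else overlay(a,{k:D[k] for k in("cap",)},"x.png",[205,180,275,240],8)
    ims.append(cv2.imread("pics/x.png"))
i=np.hstack(ims); cv2.imwrite("pics/c8.png",cv2.resize(i,None,fx=.71,fy=.71))
```

```text
(no output)
```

View pics/c8.png

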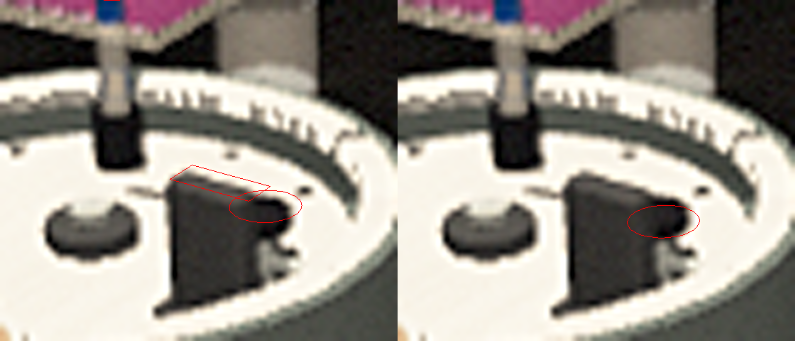

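```bash
python3 -c "
from station import env
print(env.finish_job())"
```

```text
the job is handed in; nothing more can be done
None
```

The table has turned clockwise by one slot and the job is handed in. With closed fingertips I pressed the plunger to the bottom (about 7.5 N) and pushed the lug round to about 47°. I then let the plunger go and eased the lug on until the pin reached the 150° slot. Finally I lifted off and moved well clear, finishing at about 11.4 s on the clock.

- **Disc angle:** the three vial caps in the top view gave 60.3–60.7°, where my start fit read about 0.35° rather than 0. That is one slot, within the play.
- **Plunger:** the top view shows the pin in the next slot. In the scene view the cap matches the fully-up height, not the 6.5 mm lower one. That comparison allows for an offset of about 1–2 pixels in the scene camera, judged against the lug.
- **Push force:** it dropped to near zero as the disc reached the slot, then rose only to about 3 N when I pushed 3 mm further. That doesn't prove the lock, and I did not push harder to test it.
- **Surroundings:** vials were upright in the views; I never moved near the other items and did not re-measure them. The gripper read about 1 N or less in free air at the end.

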